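# Load the onion planter, kick its stand down and hold it upright

### The job

Empty the cup of onion sets into the planter's hopper, all five of them, and stand the empty cup upright back on the table. Then press the planter's folded kickstand down over centre until it snaps fully down, raise the leaning planter upright (its top bar makes a good grip) and finish still holding it there with the gripper so that it can't tip back. Leave the spare cup, the pot and the marker where they are.

Things in the scene. Friction and masses are not known exactly. Their poses are not given: they have to be found in the camera images.
- dock: Fixed plywood board on the table, 200 (x) by 440 (y) by 12 mm, turned up to 15 degrees; the planter stands in it. Origin: at table height under the planter's roll line. y runs along the planter (front wheel at +y, kickstand at -y); x points across, away from the robot. On the +x side a 90 mm high post stops the leaning planter.
- frame: Push planter without its handle: green tube frame, black 160 mm front wheel, 90 mm rear wheel, black hopper, grey battery box, 1.5 kg. Rolls sideways about its y axis (= dock y; origin on it, 12 mm above the table); z is up when upright. It leans 0.35 rad to dock +x and falls back there if let go; a stop lies 0.15 rad past upright on the robot's side. 1 to 6 N at the bar moves it.
- frame_bar (a point): Middle of the planter's straight grip bar: a 20 mm round green tube about 85 mm long, parallel to frame y, the frame's highest part, 185 mm from the roll line (axes as frame). Over 25 mm is free on both sides and below; the bar can turn between closed fingers.
- hopper_in (a point): Centre of the hopper's inner floor. The hopper is an open square box, 116 mm by 116 mm inside, 71 mm deep, walls 4 mm; axes as frame, z towards the mouth. It leans with the frame.
- hopper_rim (a point): Centre of the hopper's open mouth, in the plane of its rim; axes as frame. The grip bar begins 75 mm from it towards -y and stands 22 mm higher than the rim.
- stand (a joint): Kickstand angle: 0 folded (leg pointing to frame -y and 0.25 rad up), 1.6 rad fully down. A spring drives it to the folded end below about 0.65 rad and snaps it to the down end above that (over centre).
- stand_peg (a point): Middle of the kickstand's foot peg, a 12 mm round pin sticking 40 mm out of the leg to frame -x, 85 mm from the pivot; this point is 24 mm from the leg's middle. Leg 12 mm thick, 107 mm long, at the frame's rear end on the robot's side. Pressed straight down about 55 mm with 2 to 4 N it goes over centre, then snaps on by itself. Free above; the grip bar's rear upright is 70 mm away to frame +y.
- cup: Brown paper cup, open top, 74 mm high, 68 mm across at the rim, 58 mm at the foot, wall 3 mm, 50 g, holding five onion sets. Origin: centre of its underside, z up through the mouth.
- spare_cup: An empty paper cup just like the other, standing beside it. To be left alone.
- pot: Black nursery pot, 85 mm high, 92 mm across the rim. Origin: centre of underside. To be left alone.
- marker: Black marker pen, 120 mm long, 12 mm thick, lying on the table. Origin: under its middle. To be left alone.
- set0: One of five brown onion sets (small bulbs) about 21 mm across, 22 mm tall, 12 g, loose in the cup at the start. Origin: its centre.
- set1: One of five brown onion sets (small bulbs) about 21 mm across, 22 mm tall, 12 g, loose in the cup at the start. Origin: its centre.
- set2: One of five brown onion sets (small bulbs) about 21 mm across, 22 mm tall, 12 g, loose in the cup at the start. Origin: its centre.
- set3: One of five brown onion sets (small bulbs) about 21 mm across, 22 mm tall, 12 g, loose in the cup at the start. Origin: its centre.
- set4: One of five brown onion sets (small bulbs) about 21 mm across, 22 mm tall, 12 g, loose in the cup at the start. Origin: its centre.
Not all that is in view belongs to the job. What is shaped like the cup but pink, purple or red is not meant.

How it is judged:
By the outcome, as a careful person would: the job done as asked, in the order asked, and still so for the second after the job is handed in, while the arm keeps its last pose, push and grip.
It also fails if it takes over 72 s, if anything falls off the work surface, if the arm or the gripper's body presses on something with over 40 N, if the wrist force passes 120 N, or if a joint passes its speed limit or range.

### The arm

A 6-joint arm with a two-finger parallel gripper is mounted at the origin on the work surface. World frame = base frame: x ahead of the robot, y to its left, z up, the work surface at z = 0. Lengths are in m, angles in rad, forces in N, time in s.
With the tool pointing down it reaches from about 0.4 to 0.825 m from the base axis. Payload 7 kg.
Tool frame: the origin (TCP) lies at the centre of the arm's flange, where the gripper is bolted on; the fingertips stand 178 mm ahead of it and the grasp point (between the pads) lies 159 mm ahead of it; z points along the fingers, y is the direction in which the jaws open and shut (so a half turn about z gives the same grasp; the last joint's range is limited). The gripper opens to 88 mm and grips with 3 to 60 N. Pads are 19 mm wide; open, the fingers measure 130 mm over their backs; the gripper's body (78 mm by 193 mm) begins 47 mm behind the grasp point.
Start: joints at [1.6, 0.359, 0.012, 0, -1.224, -0.288], TCP at [0.173, 0.652, 0.405] pointing down, gripper open.
Joint ranges: [-3.07, 3.07], [-1.43, 2.12], [-1.02, 1.25], [-3.03, 1.67], [-3.05, -0], [-3.03, 3.03]. Speed limits (rad/s): [2.39, 2.39, 3.01, 3.14, 3.14, 3.14].

### API

Orientations are given as [roll, pitch, yaw] about the fixed x, y, z axes, in that order (R = Rz(yaw) Ry(pitch) Rx(roll)).
In Python, from station import * gives the robot as it stands.
- The arm moves only by the tool send_rows, never from a script. Its argument "motion" is a list of rows, each an object with "offset": the shift along the tool's x, y, z in cm, a list of three; "turn": the turn about the tool's z in degrees. In form: [{"offset": [x, y, z], "turn": turn}, ...]. A call has 1 to 8 rows; each row is the pose to reach, as a shift and turn from the pose commanded when the call began, along the tool's axes at that moment; what a row does not reach only later rows make up. A row lasts 1/10 s, in which the tool goes at most 50 mm and 8.59 degrees, less where a joint would pass 70% of its speed; a pose out of reach is approached as far as the arm can. A call with a gripper value outside its range is refused whole. "hand" is the opening, from -1 (shut) to 1 (fully open), set as the call begins (left out, the last holds). The fingers move at their own pace and stop on an object; "squeeze" is the grip in N (left out, the last holds). Time passes only in rows, so rows that repeat a pose let the fingers close. It gives the time, the measured TCP pose, the force and the opening at its end, in the units of the state.
- get_state(): the state, without advancing time (a new reading comes with each control period).
- grab_frame(name): name is "side" or "top" or "wrist"; returns a dict with "frame" (384x512x3 uint8, blue, green, red), "range_z" (384x512 float32, m along the optical axis (not along the pixel's ray), 0 where there is no reading), "vertical_fov" (degrees; the focal length in pixels is half the picture's height over the tangent of half this angle, whatever the lens; pixels are square), "cx", "cy" (the principal point, pixels), "k1" (the pictures are not rectified: a ray, as slopes to the right and down, at radius r is drawn at 1 + k1 r^2 times it, then the intrinsics apply), "cam_to_world" (4x4, takes a point from camera to world coordinates). Camera axes: x right, y up, looking along -z (the intrinsics and any distortion apply to the point x, -y, -z); pixel columns grow to the right and rows downward; lengths in m; the calibration is good to about 2 mm. A picture is of the moment at which its call begins.
- job_done(): hands the job in, once; it reports no verdict.
The state is a dict: "t": time; "q": joint angles; "qd": joint speeds; "joint_efforts": joint torques, N m; "eef_pos": TCP position; "ee_rot": TCP orientation; "force": force on the tool from outside, world axes, zero at the start; "moment": the same for the moment, N m; "width": finger opening in m.
Only numpy, scipy, OpenCV 4.12 (cv2) and the standard library are available. Lean on these libraries where they do the work, as an engineer would, in place of code of your own. Each camera call takes 0.05 s, during which the arm holds its last target. There are 200 camera calls.

## Working session

There is one attempt and no reset: what is moved stays moved. The work goes in short steps, Python scripts to look and compute and a tool call to move; the robot and the scene stay as the last step left them, time stands still between calls to the robot, and variables do not carry over. Pictures are saved under pics/ and viewed, about 8 in all and at most 12, crops included, and the job is handed in when it is done.

Besides the shell and the picture viewer there is one more tool, called after "Emit:" by a JSON object that holds its "api" and its "payload". send_rows: Moves the arm, as the interface text tells. Its arguments: {"type":"object","properties":{"motion":{"type":"array"},"hand":{"type":"number"},"squeeze":{"type":"number"}},"required":["motion"]}

```bash
ls; mkdir -p pics; cat > h.py <<'E'
from station import *
import numpy as np, cv2
from scipy.spatial.transform import Rotation as R
def P(f,u,v,z=None):
    """pixel -> world, by depth or plane z"""
    fl=192/np.tan(np.radians(f['vertical_fov'])/2)
    K=np.array([[fl,0,f['cx']],[0,fl,f['cy']],[0,0,1]])
    s=cv2.undistortPoints(np.array([[[u,v]]],float),K,np.array([f['k1'],0,0,0.]))[0,0]
    d=np.array([s[0],-s[1],-1]);M=np.array(f['cam_to_world'])
    if z is None:
        p=f['range_z'][int(round(v)),int(round(u))]*d
        return M[:3,:3]@p+M[:3,3]
    w=M[:3,:3]@d
    return M[:3,3]+w*(z-M[2,3])/w[2]
def cloud(f):
    fl=192/np.tan(np.radians(f['vertical_fov'])/2)
    K=np.array([[fl,0,f['cx']],[0,fl,f['cy']],[0,0,1]])
    g=np.stack(np.meshgrid(np.arange(512.),np.arange(384.)),-1).reshape(-1,1,2)
    s=cv2.undistortPoints(g,K,np.array([f['k1'],0,0,0.]))[:,0]
    z=f['range_z'].reshape(-1,1);M=np.array(f['cam_to_world'])
    p=np.hstack([s[:,:1],-s[:,1:],-np.ones_like(z)])*z
    return (p@M[:3,:3].T+M[:3,3]).reshape(384,512,3)
def tool():
    s=get_state();return np.array(s['eef_pos']),R.from_euler('xyz',s['ee_rot'])
def off(target):
    p,r=tool();return np.round(r.inv().apply(np.array(target)-p)*100,1)
E
python3 - <<'E'
from h import *
import pickle
print(get_state())
for n in ['side','top']:
    f=grab_frame(n);pickle.dump(f,open(n+'.pkl','wb'))
    cv2.imwrite(f'pics/{n}0.png',cv2.resize(f['frame'],(768,576)))
    print(n,f['vertical_fov'],f['k1'],np.round(f['cam_to_world'],3))
E
```

```text
pics
{'t': 0.0, 'q': array([ 1.60014893e+00,  3.59379961e-01,  1.10490129e-02, -3.50458383e-04,
       -1.22411357e+00, -2.88072527e-01]), 'qd': array([ 0.00021401,  0.00085473,  0.00066195, -0.00153309,  0.00099463,
        0.00022215]), 'joint_efforts': array([-2.26601669e-04, -5.82713056e+01,  2.93053490e+01,  6.99742064e+00,
        6.96349656e-03, -1.38752503e-04]), 'eef_pos': array([0.17266354, 0.65233286, 0.40372258]), 'ee_rot': array([ 3.13991877e+00, -1.52426850e-04, -2.58839143e-01]), 'force': array([-0.49721046, -0.47237038, -0.07052031]), 'moment': array([0.00786795, 0.06513241, 0.00695054]), 'width': 0.08780366361780406}
side 52.43844275188955 -0.0009601235950765183 [[ 0.978  0.142 -0.156  0.296]
 [-0.21   0.582 -0.786 -0.944]
 [-0.021  0.801  0.598  0.8  ]
 [ 0.     0.     0.     1.   ]]
top 54.23721962651136 0.023626030492571604 [[-0.002  0.981 -0.195  0.213]
 [-1.    -0.006 -0.021 -0.068]
 [-0.022  0.195  0.981  1.462]
 [ 0.     0.     0.     1.   ]]
```

View pics/side0.png

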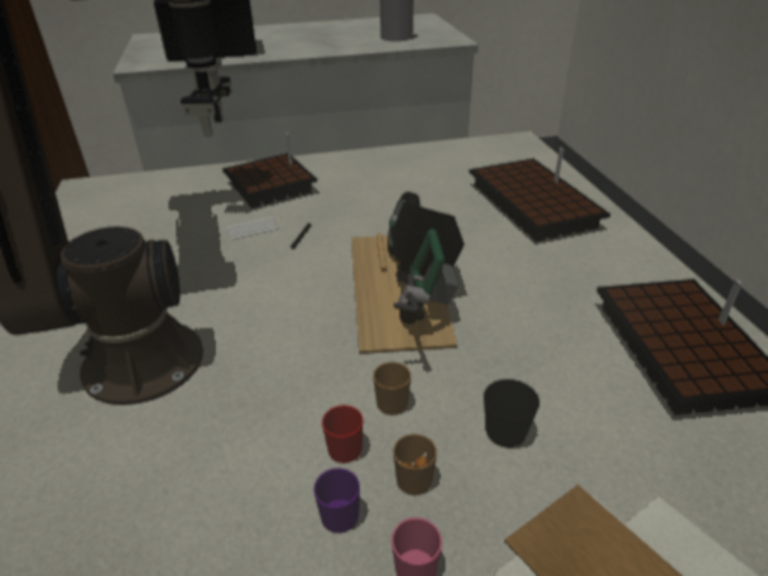

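View pics/top0.png

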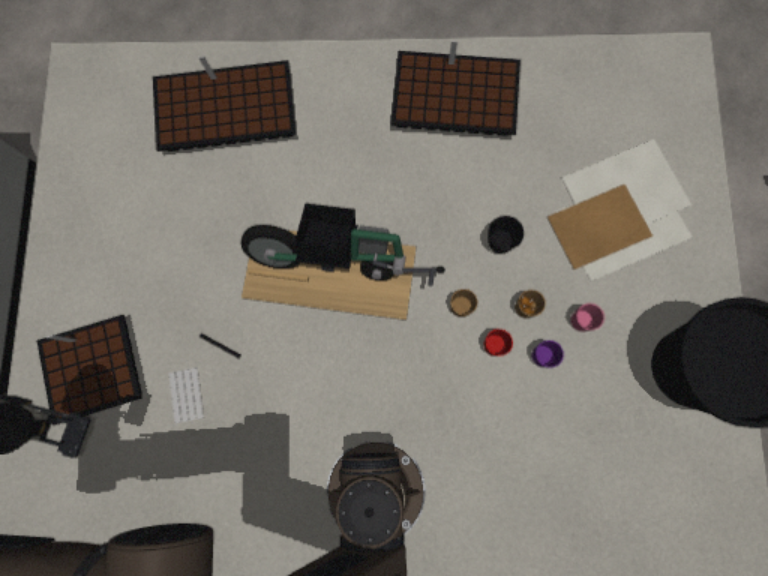

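Side view: brown cups at (392,388), seemingly empty, and (415,465), with sets in it; red (343,433), purple (338,500) and pink (416,550) are decoys. Top view: the same brown cups at (462,302) and (530,304). The planter leans away on the dock at about (330,265), with its bar at (400,245) and the kickstand at (440,270).

```bash
python3 - <<'E'
from h import *
import pickle
T=pickle.load(open('top.pkl','rb'));S=pickle.load(open('side.pkl','rb'))
a=cv2.resize(T['frame'][125:225,155:375],None,fx=3.6,fy=3.6,interpolation=cv2.INTER_CUBIC)
b=cv2.resize(S['frame'][235:350,210:365],None,fx=2,fy=2,interpolation=cv2.INTER_CUBIC)
c=cv2.resize(S['frame'][120:240,225:320],None,fx=2,fy=2,interpolation=cv2.INTER_CUBIC)
im=np.zeros((600,800,3),np.uint8);im[:360,:792]=a;im[360:590,:310]=b;im[360:600,320:510]=c
cv2.imwrite('pics/c.png',im)
for n,u,v in [('full',530,304),('spare',462,302)]:
    c=P(T,u/1.5,v/1.5,0.074);print(n,c, P(T,u/1.5,v/1.5))
for n,u,v in [('full',415,445),('spare',392,372)]: print('side',n,P(S,u/1.5,v/1.5,0.074))
for u,v in [(243,298),(407,320),(415,245)]: print('dock',P(T,u/1.5,v/1.5,0.012))
for u,v in [(360,348),(455,346),(352,237)]: print('dockS',P(S,u/1.5,v/1.5,0.012))
# cup rims by cloud
C=cloud(T)
for n,x in [('full',P(T,530/1.5,304/1.5,.074)),('spare',P(T,462/1.5,302/1.5,.074))]:
    m=(np.hypot(C[...,0]-x[0],C[...,1]-x[1])<.06)&(C[...,2]>.062)&(C[...,2]<.09)
    q=C[m];print(n,len(q),q.mean(0),q.min(0),q.max(0))
E
```

```text
full [ 0.44978401 -0.38867008  0.074     ] [ 0.45955852 -0.40187899  0.01673442]
spare [ 0.45580394 -0.22029637  0.074     ] [ 0.46858082 -0.22828181  0.00099895]
side full [ 0.46063389 -0.38114773  0.074     ]
side spare [ 0.46284132 -0.21710697  0.074     ]
dock [0.48081504 0.34804456 0.012     ]
dock [ 0.41999352 -0.08321118  0.012     ]
dock [ 0.62178956 -0.10621177  0.012     ]
dockS [ 0.4302126  -0.07338511  0.012     ]
dockS [ 0.61731569 -0.11195882  0.012     ]
dockS [0.49040081 0.35536414 0.012     ]
full 73 [ 0.45445909 -0.393783    0.07111671] [ 0.42144006 -0.42543826  0.0620723 ] [ 0.48722383 -0.35826777  0.07950268]
spare 62 [ 0.45924515 -0.22538005  0.07167117] [ 0.42303678 -0.25769279  0.06325476] [ 0.48846205 -0.19030966  0.08007976]
```

View pics/c.png

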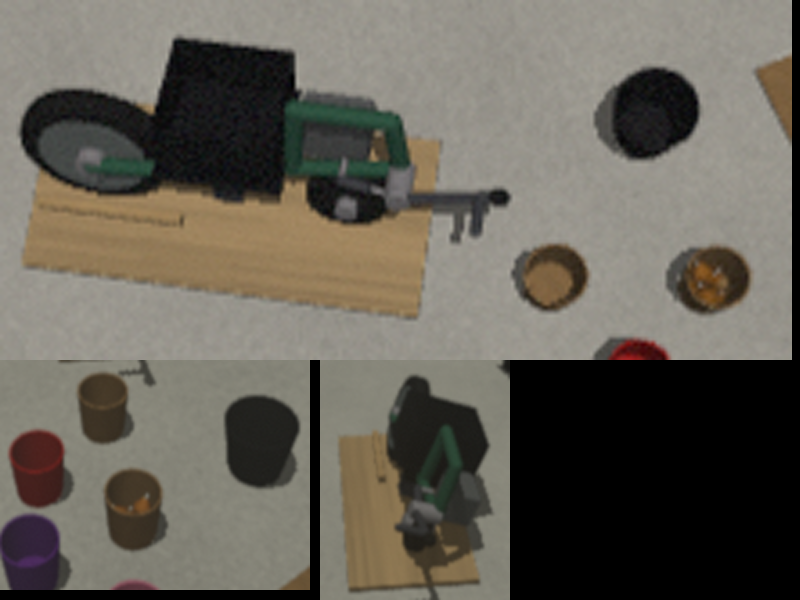

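Top crop: the sets are in the right-hand brown cup at (710,278) and the left one at (552,277) is plainly empty, so the right one is the target. The tool can't tilt, so I'll tip the cup in the grip by rolling its foot over the hopper's near edge. Next I measure the planter in dock axes.

```bash
python3 - <<'E'
from h import *
import pickle
T=pickle.load(open('top.pkl','rb'));S=pickle.load(open('side.pkl','rb'))
yaw=np.radians(-8.05);O=np.array([.42,-.083,0])
D=R.from_euler('z',yaw)
for n,F in (('top',T),('side',S)):
    C=D.inv().apply((cloud(F)-O).reshape(-1,3)).reshape(384,512,3)  # dock-parallel axes from near -y corner
    b,g,r=[F['frame'][...,i].astype(int) for i in range(3)]
    reg=(C[...,0]>-.02)&(C[...,0]<.3)&(C[...,1]>-.15)&(C[...,1]<.5)&(C[...,2]>.03)
    dk=reg&(np.maximum(np.maximum(b,g),r)<40)
    gr=reg&(g>r+12)&(g>b)
    print(n,'green high',gr.sum())
    q=C[gr];q=q[q[:,2]>.15];print(np.round(np.c_[q.min(0),np.median(q,0),q.max(0)],3) if len(q) else None)
    # bar: x & z per y-slice
    for y in np.arange(-.02,.34,.02):
        a=C[gr&(abs(C[...,1]-y)<.01)]; d=C[dk&(abs(C[...,1]-y)<.01)]
        s=f'y{y:.2f} '
        if len(a): i=a[:,2].argmax(); s+=f'green top {np.round(a[i],3)} n{len(a)} '
        if len(d): i=d[:,2].argmax(); j=d[:,0].argmin();s+=f'dark top {np.round(d[i],3)} minx {np.round(d[j],3)} maxx {np.round(d[d[:,0].argmax()],3)} n{len(d)}'
        print(s)
    st=reg&(C[...,1]<.0)
    q=C[st]; q=q[q[:,1].argsort()]; print('stand',len(q)); print(np.round(q[::max(1,len(q)//25)],3))
E
```

```text
top green high 476
[[0.111 0.159 0.174]
 [0.037 0.099 0.234]
 [0.151 0.192 0.202]]
y-0.02 
y0.00 
y0.02 
y0.04 green top [0.164 0.049 0.198] n50 
y0.06 green top [0.158 0.059 0.202] n59 dark top [0.109 0.069 0.112] minx [0.096 0.069 0.033] maxx [0.13  0.057 0.081] n41
y0.08 green top [0.167 0.078 0.201] n55 dark top [0.109 0.087 0.119] minx [0.095 0.081 0.031] maxx [0.168 0.077 0.118] n32
y0.10 green top [0.157 0.098 0.2  ] n46 dark top [0.109 0.091 0.116] minx [0.097 0.108 0.039] maxx [0.124 0.109 0.095] n21
y0.12 green top [0.16  0.126 0.201] n52 dark top [0.119 0.116 0.097] minx [0.097 0.117 0.036] maxx [0.124 0.129 0.081] n51
y0.14 green top [0.163 0.138 0.198] n88 dark top [0.171 0.145 0.119] minx [0.104 0.132 0.05 ] maxx [0.171 0.145 0.119] n9
y0.16 green top [0.165 0.152 0.198] n45 dark top [0.117 0.167 0.19 ] minx [0.093 0.166 0.127] maxx [0.233 0.167 0.146] n128
y0.18 dark top [0.119 0.178 0.191] minx [0.093 0.17  0.123] maxx [0.236 0.183 0.144] n162
y0.20 dark top [0.12  0.199 0.193] minx [0.091 0.197 0.118] maxx [0.234 0.194 0.145] n206
y0.22 dark top [0.121 0.221 0.192] m
[... 2873 characters left out ...]
0.319 0.052] minx [0.097 0.323 0.041] maxx [0.103 0.312 0.039] n7
stand 478
[[ 0.087 -0.15   0.062]
 [ 0.088 -0.145  0.038]
 [ 0.027 -0.137  0.054]
 [ 0.09  -0.123  0.075]
 [ 0.088 -0.118  0.071]
 [ 0.086 -0.115  0.068]
 [ 0.04  -0.112  0.065]
 [ 0.078 -0.111  0.046]
 [ 0.078 -0.109  0.037]
 [ 0.04  -0.108  0.058]
 [ 0.043 -0.107  0.057]
 [ 0.046 -0.106  0.055]
 [ 0.065 -0.105  0.045]
 [ 0.07  -0.105  0.074]
 [ 0.07  -0.104  0.078]
 [ 0.057 -0.104  0.052]
 [ 0.051 -0.103  0.04 ]
 [ 0.054 -0.102  0.062]
 [ 0.055 -0.1    0.075]
 [ 0.109 -0.068  0.152]
 [ 0.115 -0.058  0.157]
 [ 0.095 -0.047  0.158]
 [ 0.076 -0.046  0.164]
 [ 0.074 -0.044  0.163]
 [ 0.118 -0.038  0.148]
 [ 0.114 -0.007  0.143]]
```

```bash
python3 - <<'E'
from h import *
p=tool()[0]
for w in [(.42,.48,.43),(.56,.25,.43),(.58,-.1,.43),(.454,-.391,.34)]:
    d=np.array(w)-p; r=tool()[1]; print(np.round(r.inv().apply(d)*100,1)); p=np.array(w)
E
```

```text
[28.3 10.3 -2.6]
[19.4 18.6  0. ]
[10.9 33.3  0.1]
[-4.7 31.3  9. ]
```

Emit:
{"api": "send_rows", "payload": {"motion": [{"offset": [28.3, 10.3, -2.7], "turn": -6.8}, {"offset": [28.3, 10.3, -2.7], "turn": -6.8}, {"offset": [28.3, 10.3, -2.7], "turn": -6.8}, {"offset": [28.3, 10.3, -2.7], "turn": -6.8}, {"offset": [28.3, 10.3, -2.7], "turn": -6.8}, {"offset": [28.3, 10.3, -2.7], "turn": -6.8}, {"offset": [28.3, 10.3, -2.7], "turn": -6.8}], "hand": 1, "squeeze": 8}}

```text
t: 0.8
eef_pos: [0.4237, 0.4772, 0.432]
ee_rot: [3.141, -0.001, -0.145]
force: [-0.3, -0.5, 0.4]
width: 0.0878
```

Emit:
{"api": "send_rows", "payload": {"motion": [{"offset": [16.7, 20.5, 0], "turn": 0}, {"offset": [16.7, 20.5, 0], "turn": 0}, {"offset": [16.7, 20.5, 0], "turn": 0}, {"offset": [16.7, 20.5, 0], "turn": 0}, {"offset": [16.7, 20.5, 0], "turn": 0}, {"offset": [23.7, 54.8, 0], "turn": 0}, {"offset": [23.7, 54.8, 0], "turn": 0}, {"offset": [23.7, 54.8, 0], "turn": 0}]}}

```text
t: 1.6
eef_pos: [0.5609, 0.1153, 0.4312]
ee_rot: [3.141, 0.001, -0.14]
force: [1.5, 0.7, 0.2]
width: 0.0879
```

Emit:
{"api": "send_rows", "payload": {"motion": [{"offset": [0, 20, 0], "turn": 0}, {"offset": [0, 20, 0], "turn": 0}, {"offset": [0, 20, 0], "turn": 0}, {"offset": [0, 20, 0], "turn": 0}]}}

```text
t: 2.0
eef_pos: [0.5325, -0.0826, 0.4315]
ee_rot: [-3.141, 0.0, -0.14]
force: [1.7, -1.0, -0.9]
width: 0.0876
```

Emit:
{"api": "send_rows", "payload": {"motion": [{"offset": [-3.5, 31.6, 4], "turn": 0}, {"offset": [-3.5, 31.6, 4], "turn": 0}, {"offset": [-3.5, 31.6, 4], "turn": 0}, {"offset": [-3.5, 31.6, 4], "turn": 0}, {"offset": [-3.5, 31.6, 4], "turn": 0}, {"offset": [-3.5, 31.6, 4], "turn": 0}, {"offset": [-3.5, 31.6, 4], "turn": 0}, {"offset": [-3.5, 31.6, 4], "turn": 0}]}}

```text
t: 2.8
eef_pos: [0.4534, -0.3913, 0.3901]
ee_rot: [-3.141, 0.003, -0.144]
force: [0.2, 1.0, 0.5]
width: 0.0878
```

```bash
python3 - <<'E'
from h import *
f=grab_frame('wrist');C=cloud(f)
cv2.imwrite('pics/w1.png',cv2.resize(f['frame'],(640,480)))
m=(np.hypot(C[...,0]-.454,C[...,1]+.391)<.07)&(C[...,2]>.067)&(C[...,2]<.085)&(f['range_z']>0)
q=C[m];c,r=cv2.minEnclosingCircle(q[:,:2].astype(np.float32));print(len(q),c,r,q[:,2].max())
print(tool()[0],off((*c,.201)))
E
```

```text
710 (0.4577172100543976, -0.3897092044353485) 0.03380725905299187 0.07583042301292747
[ 0.45389114 -0.39009321  0.39054924] [ 0.4 -0.1 19. ]
```

View pics/w1.png

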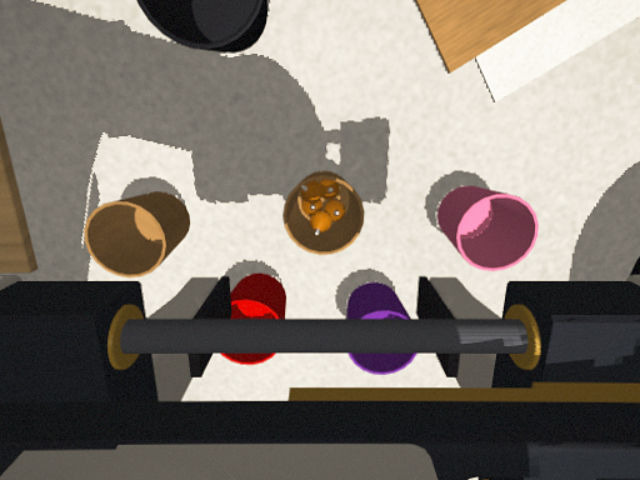

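The cup with sets is at (323,212), fitted rim radius 33.8 mm, against the 34 mm expected. Descend and grip.

Emit:
{"api": "send_rows", "payload": {"motion": [{"offset": [0.4, -0.1, 5], "turn": 0}, {"offset": [0.4, -0.1, 10], "turn": 0}, {"offset": [0.4, -0.1, 14], "turn": 0}, {"offset": [0.4, -0.1, 17], "turn": 0}, {"offset": [0.4, -0.1, 18.9], "turn": 0}, {"offset": [0.4, -0.1, 18.9], "turn": 0}, {"offset": [0.4, -0.1, 18.9], "turn": 0}]}}

```text
t: 3.55
eef_pos: [0.4593, -0.388, 0.2032]
ee_rot: [3.141, 0.0, -0.139]
force: [0.4, -0.0, 0.7]
width: 0.0875
```

Emit:
{"api": "send_rows", "payload": {"motion": [{"offset": [0, 0, 0], "turn": 0}, {"offset": [0, 0, 0], "turn": 0}, {"offset": [0, 0, 0], "turn": 0}, {"offset": [0, 0, 0], "turn": 0}, {"offset": [0, 0, 0], "turn": 0}, {"offset": [0, 0, 0], "turn": 0}], "hand": -1, "squeeze": 10}}

```text
t: 4.15
eef_pos: [0.4589, -0.3889, 0.2036]
ee_rot: [3.141, -0.002, -0.14]
force: [-1.2, 0.0, 6.3]
width: 0.0656
```

Emit:
{"api": "send_rows", "payload": {"motion": [{"offset": [0, 0, -3], "turn": 0}, {"offset": [0, 0, -7], "turn": 0}, {"offset": [0, 0, -12], "turn": 0}, {"offset": [0, 0, -17], "turn": 0}, {"offset": [0, 0, -20], "turn": 0}, {"offset": [0, 0, -20], "turn": 0}]}}

```text
t: 4.75
eef_pos: [0.4591, -0.3891, 0.4081]
ee_rot: [3.139, -0.008, -0.14]
force: [-0.2, 0.4, -1.4]
width: 0.0656
```

Emit:
{"api": "send_rows", "payload": {"motion": [{"offset": [0, -3, -3], "turn": 0}, {"offset": [0, -8, -3], "turn": 0}, {"offset": [0, -13, -3], "turn": 0}, {"offset": [0, -18, -3], "turn": 0}, {"offset": [0, -23, -3], "turn": 0}, {"offset": [-0.3, -28, -3], "turn": 0}, {"offset": [-0.3, -32, -3], "turn": 0}, {"offset": [-0.6, -36, -3], "turn": 0}]}}

```text
t: 5.55
eef_pos: [0.5025, -0.0294, 0.4316]
ee_rot: [3.141, 0.001, -0.14]
force: [1.8, -0.3, -2.0]
width: 0.066
```

Emit:
{"api": "send_rows", "payload": {"motion": [{"offset": [0, -4, 0], "turn": 0}, {"offset": [0, -8, 0], "turn": 0}, {"offset": [0, -12, 0], "turn": 0}, {"offset": [0, -15, 0], "turn": 0}, {"offset": [0, -16, 0], "turn": 0}, {"offset": [0, -16, 0], "turn": 0}]}}

```text
t: 6.15
eef_pos: [0.5251, 0.1283, 0.4313]
ee_rot: [3.14, 0.002, -0.138]
force: [0.0, 0.2, -0.8]
width: 0.0657
```

```bash
cat >> h.py <<'E'
O=np.array([.42,-.083,0]);D=R.from_euler('z',-8.05,degrees=True)
def dk(p): return np.round(D.inv().apply(np.array(p)-O)*1000,0)
def shot(n,views=('side','wrist','top'),box={}):
    ims=[]
    for v in views:
        f=grab_frame(v)['frame']; b=box.get(v)
        if b: f=f[b[1]:b[3],b[0]:b[2]]
        ims.append(cv2.resize(f,(int(f.shape[1]*380/f.shape[0]),380),interpolation=cv2.INTER_CUBIC))
    im=np.hstack(ims); s=min(1,800/im.shape[1]); cv2.imwrite(f'pics/{n}.png',cv2.resize(im,None,fx=s,fy=s))
E
python3 - <<'E'
from h import *
f=grab_frame('wrist');C=cloud(f);q=D.inv().apply((C-O).reshape(-1,3)).reshape(C.shape)
v=f['range_z']>0
for y in (.19,.21,.23,.25):
    m=v&(abs(q[...,1]-y)<.006)&(q[...,0]>.1)&(q[...,0]<.25)&(q[...,2]>.1)
    a=q[m]; 
    if len(a): print(y,len(a),np.round(a[a[:,2].argmax()],3),np.round(a[a[:,0].argmin()],3))
p=tool()[0];print(p,dk(p))
shot('s1',('wrist','side'),{'side':(200,80,360,240)})
E
```

```text
0.19 5237 [0.1   0.191 0.363] [0.1   0.195 0.353]
0.21 4723 [0.102 0.216 0.369] [0.1   0.21  0.364]
0.23 5462 [0.102 0.231 0.369] [0.1   0.226 0.358]
0.25 3159 [0.1   0.252 0.368] [0.1   0.247 0.352]
[0.52497863 0.12729063 0.43152418] [ 74. 223. 432.]
```

View pics/s1.png

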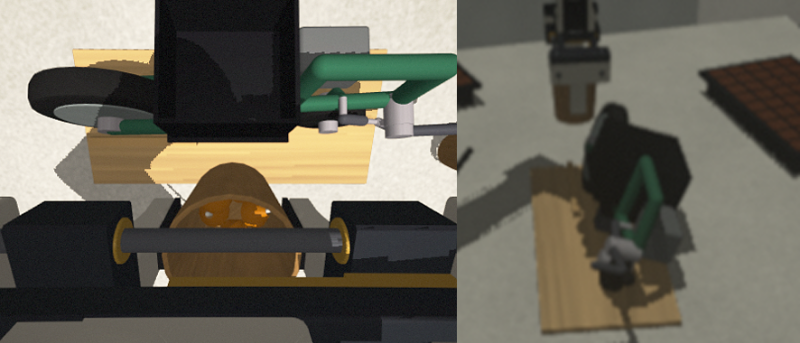

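Emit:
{"api": "send_rows", "payload": {"motion": [{"offset": [0, 0, 3], "turn": 0}, {"offset": [0, 0, 5.5], "turn": 0}, {"offset": [0, 0, 5.5], "turn": 0}]}}

```text
t: 6.6
eef_pos: [0.524, 0.1254, 0.3745]
ee_rot: [3.138, 0.005, -0.142]
force: [-0.3, -0.5, -1.3]
width: 0.0655
```

Emit:
{"api": "send_rows", "payload": {"motion": [{"offset": [1.0, 0, 0], "turn": 0}, {"offset": [1.6, 0, 0], "turn": 0}, {"offset": [2.0, 0, -0.4], "turn": 0}, {"offset": [2.4, 0, -0.7], "turn": 0}, {"offset": [2.8, 0, -1.0], "turn": 0}, {"offset": [3.3, 0, -1.2], "turn": 0}, {"offset": [3.8, 0, -1.3], "turn": 0}, {"offset": [4.3, 0, -1.4], "turn": 0}]}}

```text
t: 7.4
eef_pos: [0.5681, 0.1211, 0.3917]
ee_rot: [3.142, 0.0, -0.14]
force: [-0.8, 0.2, -1.5]
width: 0.0652
```

```bash
python3 - <<'E'
from h import *
s=get_state();print(s['force'],dk(s['eef_pos']),s['width'])
shot('s2',('wrist','side'),{'side':(200,80,360,240)})
E
```

```text
[-0.76132473  0.24148648 -1.53313624] [118. 223. 392.] 0.06519849154754497
```

View pics/s2.png

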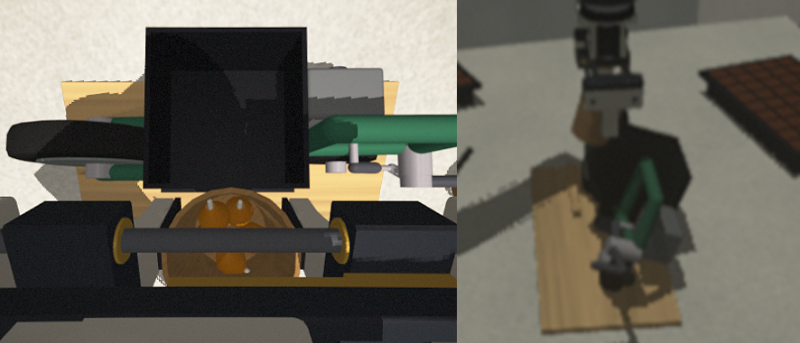

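The cup tips in the grip as planned, with the foot swinging towards the robot. I'm continuing the arc.

Emit:
{"api": "send_rows", "payload": {"motion": [{"offset": [0.5, 0, 0], "turn": 0}, {"offset": [1.0, 0, 0.1], "turn": 0}, {"offset": [1.5, 0, 0.2], "turn": 0}, {"offset": [2.0, 0, 0.4], "turn": 0}, {"offset": [2.4, 0, 0.7], "turn": 0}, {"offset": [2.8, 0, 0.9], "turn": 0}, {"offset": [3.2, 0, 1.3], "turn": 0}, {"offset": [3.5, 0, 1.7], "turn": 0}]}}

```text
t: 8.3
eef_pos: [0.6029, 0.1162, 0.3743]
ee_rot: [3.142, -0.0, -0.14]
force: [-0.4, -0.7, 1.0]
width: 0.065
```

Emit:
{"api": "send_rows", "payload": {"motion": [{"offset": [0.2, 0, 0.3], "turn": 0}, {"offset": [0.4, 0, 0.6], "turn": 0}, {"offset": [0.5, 0, 0.9], "turn": 0}, {"offset": [0.5, 0, 0.9], "turn": 0}, {"offset": [0.5, 0, 0.9], "turn": 0}, {"offset": [0.5, 0, 0.9], "turn": 0}, {"offset": [0.5, 0, 0.9], "turn": 0}]}}

```text
t: 9.0
eef_pos: [0.6072, 0.1155, 0.3657]
ee_rot: [3.142, 0.0, -0.14]
force: [-0.9, 0.2, -0.1]
width: 0.0656
```

```bash
python3 - <<'E'
from h import *
s=get_state();print(s['force'],dk(s['eef_pos']),s['width'])
shot('s3',('wrist','side'),{'side':(200,80,360,240)})
E
```

```text
[-0.93472948  0.22138567 -0.12941533] [158. 223. 366.] 0.06557651894439995
```

View pics/s3.png

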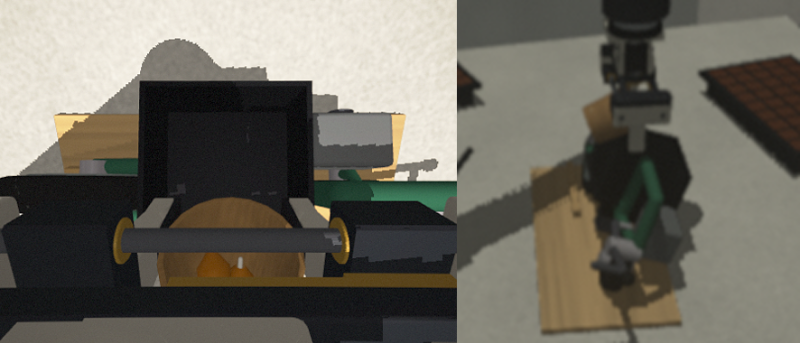

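The cup is at about 110° (foot at (600,115) in the side crop), and sets are still visible inside at (225,265) in the wrist view. I'll jog it along its axis to shake them out, then count orange by 3D position.

Emit:
{"api": "send_rows", "payload": {"motion": [{"offset": [0.1, 0, 0.4], "turn": 0}, {"offset": [1.8, 0, 1.3], "turn": 0}, {"offset": [-1.5, 0, -0.4], "turn": 0}, {"offset": [1.8, 0, 1.3], "turn": 0}, {"offset": [-1.5, 0, -0.4], "turn": 0}, {"offset": [1.8, 0, 1.3], "turn": 0}, {"offset": [0.1, 0, 0.4], "turn": 0}, {"offset": [0.1, 0, 0.4], "turn": 0}]}}

```text
t: 9.9
eef_pos: [0.6085, 0.1155, 0.361]
ee_rot: [3.141, 0.001, -0.14]
force: [0.2, -0.4, -0.3]
width: 0.0654
```

```bash
cat >> h.py <<'E'
def orange(v):
    f=grab_frame(v);q=D.inv().apply((cloud(f)-O).reshape(-1,3))*1000
    h=cv2.cvtColor(f['frame'],cv2.COLOR_BGR2HSV)
    m=cv2.inRange(h,(5,200,60),(18,255,255))
    n,l,st,c=cv2.connectedComponentsWithStats(m)
    for i in range(1,n):
        if st[i,4]>12:
            k=(l.ravel()==i)&(f['range_z'].ravel()>0)
            if k.any(): print(v,'px',c[i].round(),st[i,4],'dock mm',np.median(q[k],0).round())
E
python3 - <<'E'
from h import *
s=get_state();print(s['force'],dk(s['eef_pos']),s['width'])
orange('wrist');orange('top')
E
```

```text
[ 0.24098247 -0.37117808 -0.30663235] [159. 223. 361.] 0.06543630830530262
wrist px [240. 136.] 421 dock mm [208. 240. 102.]
wrist px [288. 137.] 869 dock mm [207. 201. 101.]
wrist px [270. 184.] 1454 dock mm [187. 216. 173.]
```

Emit:
{"api": "send_rows", "payload": {"motion": [{"offset": [0.1, 0, 0.3], "turn": 0}, {"offset": [1.8, 0, 1.1], "turn": 0}, {"offset": [-1.5, 0, -0.4], "turn": 0}, {"offset": [1.8, 0, 1.1], "turn": 0}, {"offset": [-1.5, 0, -0.4], "turn": 0}, {"offset": [1.8, 0, 1.1], "turn": 0}, {"offset": [0.1, 0, 0.2], "turn": 0}, {"offset": [0.1, 0, 0.2], "turn": 0}]}}

```text
t: 10.8
eef_pos: [0.6094, 0.1152, 0.3594]
ee_rot: [3.141, 0.0, -0.14]
force: [0.4, -0.7, 0.3]
width: 0.0658
```

```bash
python3 - <<'E'
from h import *
s=get_state();print(s['force'],dk(s['eef_pos']),s['width'])
orange('wrist');shot('s4',('wrist','side'),{'side':(200,80,360,240)})
E
```

```text
[ 0.4406012  -0.70530102  0.31293602] [160. 223. 359.] 0.06577227248895731
wrist px [281. 143.] 2302 dock mm [206. 203. 102.]
```

View pics/s4.png

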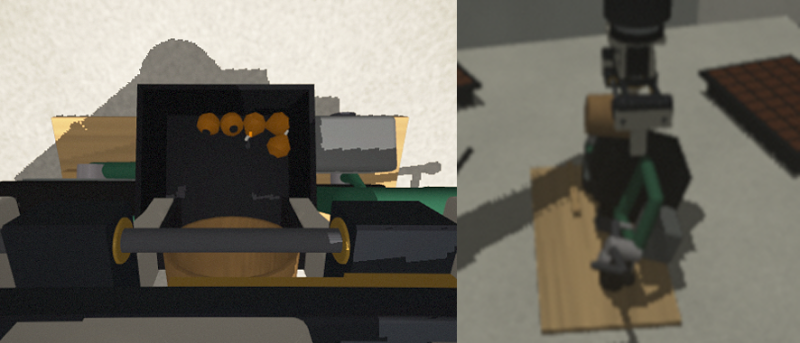

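All five sets lie in the hopper at wrist (208,124), (232,124), (255,124), (278,124) and (278,147), and the cup is empty. Next I lift the cup and roll it back upright with its mouth side over the same edge.

Emit:
{"api": "send_rows", "payload": {"motion": [{"offset": [0, 0, -3], "turn": 0}, {"offset": [0, 0, -5.5], "turn": 0}, {"offset": [-2.5, 0, -5.5], "turn": 0}, {"offset": [-5.4, 0, -5], "turn": 0}, {"offset": [-5.4, 0, -4], "turn": 0}, {"offset": [-5.4, 0, -3.2], "turn": 0}, {"offset": [-5.4, 0, -3.2], "turn": 0}]}}

```text
t: 11.65
eef_pos: [0.5559, 0.1227, 0.3905]
ee_rot: [3.141, 0.001, -0.14]
force: [-0.0, -0.7, -0.3]
width: 0.0656
```

Emit:
{"api": "send_rows", "payload": {"motion": [{"offset": [-0.3, 0, 0.5], "turn": 0}, {"offset": [-0.6, 0, 0.7], "turn": 0}, {"offset": [-1.0, 0, 1.0], "turn": 0}, {"offset": [-1.4, 0, 1.3], "turn": 0}, {"offset": [-1.7, 0, 1.7], "turn": 0}, {"offset": [-2.0, 0, 2.1], "turn": 0}, {"offset": [-2.2, 0, 2.6], "turn": 0}, {"offset": [-2.4, 0, 3.1], "turn": 0}]}}

```text
t: 12.45
eef_pos: [0.532, 0.1262, 0.3603]
ee_rot: [-3.141, -0.0, -0.14]
force: [0.8, 1.2, -0.7]
width: 0.0657
```

Emit:
{"api": "send_rows", "payload": {"motion": [{"offset": [-0.1, 0, 0.5], "turn": 0}, {"offset": [-0.1, 0, 1.0], "turn": 0}, {"offset": [-0.1, 0, 1.3], "turn": 0}, {"offset": [-0.1, 0, 1.3], "turn": 0}]}}

```text
t: 12.85
eef_pos: [0.5312, 0.1262, 0.3471]
ee_rot: [3.141, 0.001, -0.14]
force: [-0.1, -0.1, -0.2]
width: 0.0658
```

```bash
python3 - <<'E'
from h import *
s=get_state();print(s['force'],dk(s['eef_pos']),s['width'])
shot('s5',('wrist','side'),{'side':(200,80,360,240)})
E
```

```text
[-0.14346294 -0.05863342 -0.19615966] [ 81. 223. 347.] 0.06579254704467039
```

View pics/s5.png

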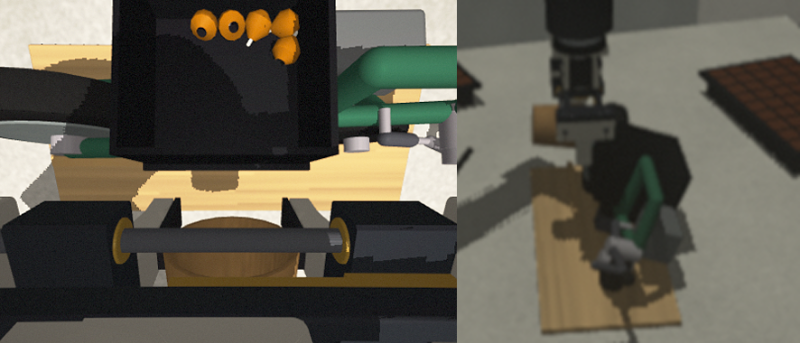

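```bash
cat >> h.py <<'E'
def cup(v='side'):
    """brown cup outline rel. to the grasp point (dock x,z mm); rotated-box fit"""
    f=grab_frame(v);q=D.inv().apply((cloud(f)-O).reshape(-1,3))*1000
    g=D.inv().apply(tool()[0]-O)*1000-[0,0,159]
    q=q-g; h=cv2.cvtColor(f['frame'],cv2.COLOR_BGR2HSV).reshape(-1,3)
    b,gg,r=f['frame'].reshape(-1,3).astype(int).T
    m=(r>b+18)&(r>gg+4)&(np.linalg.norm(q,axis=1)<75)&(q[:,2]+g[2]>20)
    a=q[m]; print(v,len(a),'min',a.min(0).round(),'max',a.max(0).round())
    for y0 in range(-50,50,20):
        k=a[(a[:,2]>=y0)&(a[:,2]<y0+20)]
        if len(k): print('  z',y0,'x',k[:,0].min().round(),k[:,0].max().round(),'y',k[:,1].min().round(),k[:,1].max().round(),len(k))
    return a
E
python3 - <<'E'
from h import *
cup('side');cup('top');cup('wrist')
E
```

```text
side 118 min [-68. -34.   7.] max [-16.   9.  60.]
  z -10 x -47.0 -16.0 y -28.0 -21.0 4
  z 10 x -68.0 -25.0 y -34.0 -23.0 41
  z 30 x -59.0 -37.0 y -33.0 -17.0 46
top 132 min [-59. -33. -47.] max [22. 28. 65.]
  z -50 x 22.0 22.0 y -16.0 -10.0 2
  z 10 x -59.0 -34.0 y -33.0 -31.0 4
  z 30 x -58.0 1.0 y -33.0 28.0 73
wrist 5454 min [-38. -57. -67.] max [48. 51. 71.]
  z -50 x 31.0 31.0 y -56.0 -56.0 1
  z -30 x -10.0 39.0 y -57.0 51.0 156
  z -10 x -38.0 48.0 y -57.0 50.0 3516
  z 10 x -22.0 11.0 y -41.0 47.0 391
  z 30 x -14.0 12.0 y -35.0 34.0 1036
```

```bash
python3 - <<'E'
from h import *
a=cup('top');k=a[(abs(a[:,1])<22)&(a[:,2]>20)];k=k[k[:,0].argsort()];print(k[::4].round())
a=cup('side');k=a[a[:,0].argsort()];print(k[::5].round())
w=cup('wrist');k=w[(abs(w[:,1])<6)&(w[:,2]<45)];k=k[k[:,2].argsort()];print(k[::max(1,len(k)//25)].round())
E
```

```text
top 136 min [-58. -32. -45.] max [21. 29. 62.]
  z -50 x 21.0 21.0 y -17.0 -17.0 1
  z 10 x -58.0 -38.0 y -32.0 -30.0 5
  z 30 x -58.0 0.0 y -32.0 29.0 70
[[-54. -17.  46.]
 [-52.  22.  43.]
 [-50.  -7.  52.]
 [-49.  19.  45.]
 [-47.  -6.  54.]
 [-46.  11.  53.]
 [-45.  19.  45.]
 [-44.  -9.  55.]
 [-43.  19.  50.]
 [-42.   8.  51.]
 [-41.  -5.  54.]
 [-39. -12.  52.]
 [-38.   1.  56.]
 [-38. -18.  48.]
 [-36. -11.  52.]
 [-36.   9.  54.]
 [-35.  21.  46.]
 [-35.  -1.  56.]
 [-34.   8.  61.]
 [ -9. -20.  47.]]
side 126 min [-68. -46. -15.] max [-5.  9. 60.]
  z -30 x -8.0 -5.0 y -46.0 -44.0 2
  z -10 x -25.0 -15.0 y -28.0 -22.0 4
  z 10 x -68.0 -37.0 y -31.0 -21.0 44
  z 30 x -59.0 -37.0 y -32.0 -15.0 47
[[-68. -26.  18.]
 [-62. -25.  17.]
 [-59. -23.  15.]
 [-58. -28.  36.]
 [-56. -27.  21.]
 [-55. -30.  40.]
 [-53. -25.  16.]
 [-52. -28.  35.]
 [-50. -29.  15.]
 [-49. -30.  33.]
 [-48. -22.  46.]
 [-47. -11.  57.]
 [-46. -29.  25.]
 [-46. -26.  37.]
 [-45. -15.  49.]
 [-44.  -4.  60.]
 [-43. -26.  20.]
 [-43. -27.  41.]
 [-42. -19.  54.]
 [-40. -30.  19.]
 [-40. -29.  28.]
 [-39. -26.  44.]
 [-38. -15.  55.]
 [-37. -31.  29.]
 [-25. -28.   9.]
 [ -5. -44. -15.]]
wrist 5479 min [-39. -57. -68.] max [49. 51. 71.]
  z -50 x 30.0 32.0 y -56.0 -56.0 2
  z -30 x -9.0 39.0 y -56.0 50.0 137
  z -10 x -39.0 49.0 y -57.0 51.0 3529
  z 10 x -21.0 11.0 y -48.0 38.0 387
  z 30 x -13.0 29.0 y -36.0 34.0 1039
[[ 14.  -6. -67.]
 [ -0.   2. -10.]
 [ -3.   1. -10.]
 [ -1.   3.  -9.]
 [ -2.   4.  -9.]
 [ -3.   6.  -9.]
 [  1.  -4.  -8.]
 [ -5.  -2.  -8.]
 [-26.  -2.  -7.]
 [-25.  -2.  -6.]
 [-25.   3.  -6.]
 [-33.   3.  -5.]
 [-29.   3.  -5.]
 [-25.  -5.  -5.]
 [-27.  -3.  -5.]
 [-31.   2.  -5.]
 [-26.   0.  -5.]
 [-28.   3.  -5.]
 [-35.   1.  -4.]
 [-33.  -4.  -4.]
 [-30.  -6.  -4.]
 [-34.  -3.  -4.]
 [-38.  -1.  -4.]
 [-35.  -4.  -4.]
 [-30.  -5.  -3.]
 [-36.   0.  -3.]]
```

The cup is still about horizontal: it slid up between the pads, axis about 24 mm above the grasp point, foot towards -x. Held near its mouth, it should swing down if I loosen the grip to 3 N and jerk upward, so I'll try that on the way back.

Emit:
{"api": "send_rows", "payload": {"motion": [{"offset": [-1, 0, 0], "turn": 0}, {"offset": [-1, 0, -5], "turn": 0}, {"offset": [-1, 0, -10], "turn": 0}, {"offset": [-1, 0, -10], "turn": 0}, {"offset": [-1, 0, -7], "turn": 0}, {"offset": [-1, 0, -12], "turn": 0}, {"offset": [-1, 0, -12], "turn": 0}], "squeeze": 3}}

```text
t: 13.95
eef_pos: [0.5211, 0.1274, 0.4717]
ee_rot: [-3.14, -0.005, -0.139]
force: [0.4, 0.8, 1.2]
width: 0.0658
```

```bash
python3 - <<'E'
from h import *
s=get_state();print(s['force'],dk(s['eef_pos']),s['width'])
a=cup('top');a=cup('side');k=a[a[:,0].argsort()];print(k[::8].round())
E
```

```text
[0.36170594 0.79029098 1.237455  ] [ 71. 222. 472.] 0.06575834804614845
top 119 min [-36. -28. -54.] max [27. 26. 62.]
  z -50 x -32.0 24.0 y -19.0 25.0 38
  z -30 x -34.0 26.0 y -23.0 14.0 21
  z -10 x -35.0 27.0 y -22.0 21.0 18
  z 10 x -36.0 25.0 y -28.0 16.0 24
side 218 min [-28. -33. -50.] max [28. -9. 20.]
  z -50 x -24.0 25.0 y -29.0 -11.0 83
  z -30 x -26.0 25.0 y -33.0 -9.0 60
  z -10 x -26.0 28.0 y -30.0 -10.0 51
  z 10 x -28.0 28.0 y -29.0 -13.0 24
[[-28. -13.  12.]
 [-26. -19.   8.]
 [-24. -11. -31.]
 [-23. -16.  -3.]
 [-21. -14. -36.]
 [-20. -22.  -4.]
 [-18. -21. -36.]
 [-18. -26.  -2.]
 [-17. -25.  13.]
 [-15. -23. -29.]
 [-15. -25.  -9.]
 [-13. -26. -34.]
 [-12. -26. -15.]
 [-10. -29. -36.]
 [ -7. -28. -40.]
 [ -4. -25. -39.]
 [ -1. -26. -35.]
 [  3. -25. -36.]
 [  9. -26. -36.]
 [ 12. -21. -48.]
 [ 15. -21. -35.]
 [ 18. -24. -18.]
 [ 18. -23.  11.]
 [ 21. -23. -15.]
 [ 21. -19. -10.]
 [ 24. -20. -33.]
 [ 25. -17.  -8.]
 [ 28. -16.   4.]]
```

It swung upright: the foot is about 50 mm below the grasp point with even width. I'll grip tighter and take it back to its place.

Emit:
{"api": "send_rows", "payload": {"motion": [{"offset": [0, 0, 0], "turn": 0}, {"offset": [0, 3, 0], "turn": 0}, {"offset": [0, 8, 0], "turn": 0}, {"offset": [0.2, 13, 0], "turn": 0}, {"offset": [0.4, 18, 0], "turn": 0}, {"offset": [0.5, 23, 0], "turn": 0}, {"offset": [0.6, 28, 0], "turn": 0}, {"offset": [0.7, 33, 0], "turn": 0}], "squeeze": 8}}

```text
t: 14.85
eef_pos: [0.4813, -0.2017, 0.4672]
ee_rot: [-3.141, 0.0, -0.14]
force: [0.4, -0.0, -0.7]
width: 0.0654
```

Emit:
{"api": "send_rows", "payload": {"motion": [{"offset": [0.1, 5, 0], "turn": 0}, {"offset": [0.2, 10, 2], "turn": 0}, {"offset": [0.3, 15, 6], "turn": 0}, {"offset": [0.3, 18, 10], "turn": 0}, {"offset": [0.3, 19.1, 14], "turn": 0}, {"offset": [0.3, 19.1, 18], "turn": 0}, {"offset": [0.3, 19.1, 21], "turn": 0}, {"offset": [0.3, 19.1, 22], "turn": 0}]}}

```text
t: 15.65
eef_pos: [0.4568, -0.389, 0.2433]
ee_rot: [-3.139, 0.007, -0.142]
force: [-0.1, 0.5, 0.1]
width: 0.0656
```

```bash
python3 - <<'E'
from h import *
s=get_state();print(s['force'],s['eef_pos'],s['width'])
f=grab_frame('side');cv2.imwrite('pics/s6.png',cv2.resize(f['frame'][225:375,200:360],None,fx=3.5,fy=3.5))
a=cup('side')
E
```

```text
[-0.12075673  0.54521975  0.13425549] [ 0.45675161 -0.38900834  0.24325533] 0.06557001734162313
side 133 min [-33. -26. -56.] max [24. 34. 62.]
  z -50 x -17.0 -10.0 y -24.0 -20.0 4
  z -10 x -10.0 24.0 y 17.0 34.0 73
  z 10 x -33.0 24.0 y 9.0 32.0 39
```

View pics/s6.png

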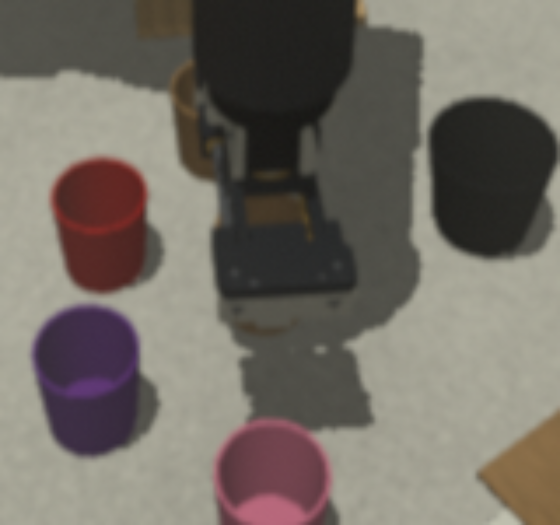

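The cup hangs upright, its foot showing at (267,322). Lower gently until contact.

Emit:
{"api": "send_rows", "payload": {"motion": [{"offset": [0, 0, 1], "turn": 0}, {"offset": [0, 0, 2], "turn": 0}, {"offset": [0, 0, 2.5], "turn": 0}, {"offset": [0, 0, 2.5], "turn": 0}, {"offset": [0, 0, 2.5], "turn": 0}]}}

```text
t: 16.25
eef_pos: [0.4586, -0.3895, 0.223]
ee_rot: [3.141, -0.0, -0.14]
force: [0.1, -0.6, -0.9]
width: 0.066
```

Emit:
{"api": "send_rows", "payload": {"motion": [{"offset": [0, 0, 0.3], "turn": 0}, {"offset": [0, 0, 0.5], "turn": 0}, {"offset": [0, 0, 0.5], "turn": 0}, {"offset": [0, 0, 0.5], "turn": 0}]}}

```text
t: 16.65
eef_pos: [0.4585, -0.3895, 0.2177]
ee_rot: [3.142, 0.0, -0.14]
force: [-0.7, -0.2, -0.4]
width: 0.0654
```

Emit:
{"api": "send_rows", "payload": {"motion": [{"offset": [0, 0, 0.3], "turn": 0}, {"offset": [0, 0, 0.5], "turn": 0}, {"offset": [0, 0, 0.5], "turn": 0}, {"offset": [0, 0, 0.5], "turn": 0}]}}

```text
t: 17.05
eef_pos: [0.4591, -0.3894, 0.2134]
ee_rot: [3.141, -0.002, -0.14]
force: [0.2, 3.0, 5.1]
width: 0.0655
```

Emit:
{"api": "send_rows", "payload": {"motion": [{"offset": [0, 0, 0.1], "turn": 0}, {"offset": [0, 0, 0.1], "turn": 0}, {"offset": [0, 0, 0], "turn": 0}], "squeeze": 3}}

```text
t: 17.35
eef_pos: [0.4584, -0.3895, 0.2125]
ee_rot: [-3.141, 0.0, -0.14]
force: [0.7, 0.5, 0.7]
width: 0.0658
```

Emit:
{"api": "send_rows", "payload": {"motion": [{"offset": [0, 0, 0], "turn": 0}, {"offset": [0, 0, 0], "turn": 0}, {"offset": [0, 0, 0], "turn": 0}, {"offset": [0, 0, 0], "turn": 0}, {"offset": [0, 0, 0], "turn": 0}], "hand": 1}}

```text
t: 17.85
eef_pos: [0.4584, -0.3895, 0.2126]
ee_rot: [-3.142, 0.0, -0.14]
force: [-0.1, -0.3, -0.1]
width: 0.0877
```

Emit:
{"api": "send_rows", "payload": {"motion": [{"offset": [0, 0, -2], "turn": 0}, {"offset": [0, 0, -5], "turn": 0}, {"offset": [0, 0, -10], "turn": 0}, {"offset": [0, 0, -15], "turn": 0}, {"offset": [0, 0, -20], "turn": 0}, {"offset": [0, 0, -22], "turn": 0}]}}

```text
t: 18.45
eef_pos: [0.4587, -0.39, 0.4387]
ee_rot: [3.138, -0.007, -0.14]
force: [0.9, 0.2, -0.4]
width: 0.0876
```

```bash
python3 - <<'E'
from h import *
f=grab_frame('wrist');C=cloud(f);v=f['range_z']>0
m=v&(np.hypot(C[...,0]-.4577,C[...,1]+.39)<.07)&(C[...,2]>.067)&(C[...,2]<.085)
q=C[m];c,r=cv2.minEnclosingCircle(q[:,:2].astype(np.float32));print(len(q),c,r,q[:,2].min(),q[:,2].max())
m=v&(np.hypot(C[...,0]-c[0],C[...,1]-c[1])<.02);print('floor z',np.median(C[m][:,2]))
p=tool()[0];print(p)
T=grab_frame('top');q=D.inv().apply((cloud(T)-O).reshape(-1,3))*1000
m=(q[:,1]<0)&(q[:,1]>-110)&(q[:,0]>40)&(q[:,0]<140)&(q[:,2]>90);k=q[m];k=k[k[:,0].argsort()];print(k[::3].round())
E
```

```text
526 (0.45956864953041077, -0.38456544280052185) 0.033698782324790955 0.06705402776599056 0.07590262978994866
floor z 0.0035604111334838207
[ 0.45889358 -0.39010129  0.4402249 ]
[[  40. -101.  712.]
 [  40.  -53.  706.]
 [  41.  -96.  715.]
 ...
 [ 140.  -59.  686.]
 [ 140.  -81.  687.]
 [ 140.  -48.  688.]]
```

The cup is standing: rim circle 33.7 mm at 75 mm height, floor at about 3 mm. Next is the kickstand.

```bash
python3 - <<'E'
from h import *
print(get_state()['q'].round(2), off((.49,-.20,.43)))
E
```

```text
[-0.38  0.22 -0.11  0.   -1.24  1.81] [  0.4 -19.2   0.7]
```

Emit:
{"api": "send_rows", "payload": {"motion": [{"offset": [0.4, -4, 0], "turn": 9}, {"offset": [0.4, -8, 0], "turn": 18}, {"offset": [0.4, -12, 0], "turn": 27}, {"offset": [0.4, -16, 0], "turn": 36}, {"offset": [0.4, -19, 0], "turn": 45}, {"offset": [0.4, -19, 0], "turn": 54}, {"offset": [0.4, -19, 0], "turn": 63}, {"offset": [0.4, -19, 0], "turn": 72}], "hand": -1, "squeeze": 10}}

```text
t: 19.35
eef_pos: [0.4888, -0.2013, 0.4317]
ee_rot: [3.14, 0.001, -1.33]
force: [-0.1, -0.6, -0.7]
width: 0.0292
```

Emit:
{"api": "send_rows", "payload": {"motion": [{"offset": [0, 0, 0], "turn": 9}, {"offset": [0, 0, 0], "turn": 18}, {"offset": [0, 0, 0], "turn": 18}]}}

```text
t: 19.65
eef_pos: [0.4887, -0.2018, 0.4317]
ee_rot: [3.14, 0.0, -1.642]
force: [-0.4, 0.0, 0.2]
width: 0.0055
```

```bash
python3 - <<'E'
from h import *
s=get_state();print(s['eef_pos'],s['ee_rot'],s['width'])
f=grab_frame('wrist');q=D.inv().apply((cloud(f)-O).reshape(-1,3)).reshape(384,512,3)*1000
v=f['range_z']>0
m=v&(q[...,1]<10)&(q[...,1]>-130)&(q[...,0]>40)&(q[...,0]<150)&(q[...,2]>95)&(q[...,2]<200)
k=q[m];print(len(k))
for y in range(-90,10,8):
    a=k[(k[:,1]>=y)&(k[:,1]<y+8)]
    if len(a): i=a[:,0].argmin(); print(y,len(a),'x',a[:,0].min().round(),np.median(a[:,0]).round(),a[:,0].max().round(),'z of minx',a[i,2].round(),'zmax',a[:,2].max().round())
cv2.imwrite('pics/w7.png',cv2.resize(f['frame'],(640,480)))
E
```

```text
[ 0.48869182 -0.20183763  0.43166436] [ 3.14008988e+00  2.39832128e-04 -1.64156332e+00] 0.00554425402016882
168
-74 74 x 110.0 117.0 123.0 z of minx 145.0 zmax 155.0
-66 2 x 124.0 124.0 124.0 z of minx 150.0 zmax 150.0
-50 81 x 76.0 80.0 85.0 z of minx 163.0 zmax 163.0
-42 11 x 80.0 82.0 84.0 z of minx 161.0 zmax 161.0
```

View pics/w7.png

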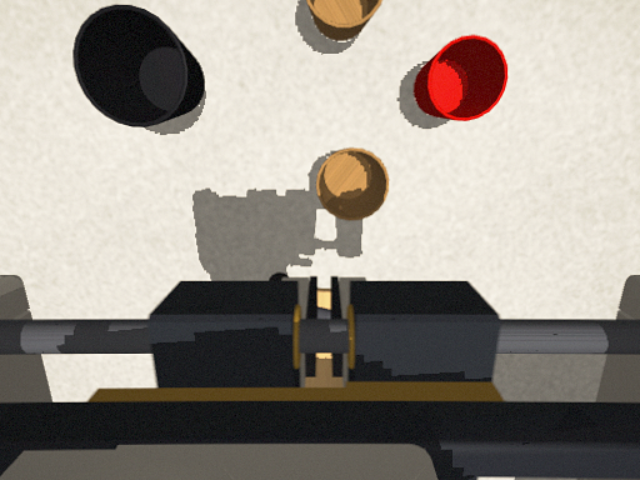

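The wrist view looks to -y (spare cup at (352,183), the emptied cup upright at (340,15)). The cloud puts the peg tip at dock (78,-46,163), so the peg's middle is near (88,-46,157), which agrees with the leg geometry. Go above it and press down with closed fingers.

Emit:
{"api": "send_rows", "payload": {"motion": [{"offset": [-4, -0.2, 0], "turn": 4}, {"offset": [-6.3, -0.2, 2], "turn": 4}, {"offset": [-6.3, -0.2, 5], "turn": 4}, {"offset": [-6.3, -0.2, 6.9], "turn": 4}, {"offset": [-6.3, -0.2, 6.9], "turn": 4}, {"offset": [-6.3, -0.2, 6.9], "turn": 4}]}}

```text
t: 20.3
eef_pos: [0.4954, -0.1393, 0.3639]
ee_rot: [3.141, -0.001, -1.706]
force: [0.7, -0.5, 0.5]
width: 0.0002
```

Emit:
{"api": "send_rows", "payload": {"motion": [{"offset": [0, 0, 0.8], "turn": 0}, {"offset": [0, 0, 1.6], "turn": 0}, {"offset": [0, 0, 2.4], "turn": 0}, {"offset": [0, 0, 3.2], "turn": 0}, {"offset": [0, 0, 4], "turn": 0}, {"offset": [0, 0, 4], "turn": 0}]}}

```text
t: 20.9
eef_pos: [0.4951, -0.1392, 0.3225]
ee_rot: [3.141, -0.0, -1.709]
force: [0.0, 0.4, 1.5]
width: 0.0005
```

Emit:
{"api": "send_rows", "payload": {"motion": [{"offset": [0, 0, 0.8], "turn": 0}, {"offset": [0, 0, 1.6], "turn": 0}, {"offset": [0, 0, 2.4], "turn": 0}, {"offset": [0, 0, 3], "turn": 0}, {"offset": [0, 0, 3], "turn": 0}]}}

```text
t: 21.4
eef_pos: [0.4949, -0.1392, 0.2925]
ee_rot: [3.14, -0.0, -1.709]
force: [-1.2, 0.1, -0.1]
width: 0.0001
```

Emit:
{"api": "send_rows", "payload": {"motion": [{"offset": [0, 0, 0.8], "turn": 0}, {"offset": [0, 0, 1.5], "turn": 0}, {"offset": [0, 0, 1.5], "turn": 0}]}}

```text
t: 21.7
eef_pos: [0.4947, -0.1392, 0.2774]
ee_rot: [3.14, -0.0, -1.709]
force: [-0.3, 0.7, -0.8]
width: 0.0004
```

```bash
cat >> h.py <<'E'
def rear(v):
    f=grab_frame(v);q=D.inv().apply((cloud(f)-O).reshape(-1,3))*1000
    b,g,r=f['frame'].reshape(-1,3).astype(int).T
    m=(f['range_z'].ravel()>0)&(q[:,1]<45)&(q[:,1]>-100)&(q[:,0]>60)&(q[:,0]<135)&(q[:,2]>25)&(q[:,2]<175)&(abs(r-b)<20)
    k=q[m]
    for y in range(-80,45,12):
        a=k[(k[:,1]>=y)&(k[:,1]<y+12)]
        if len(a): print(v,y,len(a),'x',a[:,0].min().round(),a[:,0].max().round(),'z',a[:,2].min().round(),a[:,2].max().round())
E
python3 - <<'E'
from h import *
print(get_state()['force']);rear('side');rear('top')
E
```

```text
[-0.3192267   0.65686909 -0.77339704]
side -80 2 x 68.0 115.0 z 171.0 174.0
side -68 38 x 62.0 100.0 z 107.0 152.0
side -56 137 x 65.0 103.0 z 102.0 160.0
side -44 20 x 74.0 86.0 z 43.0 162.0
side -32 24 x 61.0 87.0 z 47.0 163.0
side -20 21 x 61.0 88.0 z 63.0 79.0
side 16 3 x 130.0 133.0 z 115.0 121.0
side 28 1 x 133.0 133.0 z 111.0 111.0
top 4 12 x 61.0 80.0 z 28.0 53.0
top 16 15 x 62.0 93.0 z 50.0 93.0
top 28 10 x 87.0 95.0 z 82.0 121.0
```

Emit:
{"api": "send_rows", "payload": {"motion": [{"offset": [0, 0, -5], "turn": 0}, {"offset": [0, 0, -10], "turn": 0}, {"offset": [0, 0, -14], "turn": 0}, {"offset": [0, 0, -17], "turn": 0}, {"offset": [0, 0, -17], "turn": 0}]}}

```text
t: 22.3
eef_pos: [0.4959, -0.1395, 0.454]
ee_rot: [-3.133, 0.001, -1.708]
force: [0.3, 0.1, -0.1]
width: 0.0005
```

```bash
python3 - <<'E'
from h import *
rear('top');rear('side')
for v in ('top','side'):
    f=grab_frame(v);q=D.inv().apply((cloud(f)-O).reshape(-1,3))*1000
    b,g,r=f['frame'].reshape(-1,3).astype(int).T
    m=(g>r+12)&(g>b)&(q[:,2]>175)&(q[:,2]<215)
    k=q[m]
    for y in range(30,160,15):
        a=k[(k[:,1]>=y)&(k[:,1]<y+15)]
        if len(a): print(v,y,len(a),'x',np.percentile(a[:,0],[3,50,97]).round(),'z',np.percentile(a[:,2],[3,50,97]).round())
p=tool()[0];print(p,dk(p))
r=tool()[1]
t=O+D.apply([.165,.100,.42]);print('tgt',t,r.inv().apply(t-p)*100)
E
```

```text
top 4 11 x 61.0 78.0 z 31.0 56.0
top 16 33 x 61.0 132.0 z 49.0 129.0
top 28 49 x 82.0 134.0 z 83.0 140.0
top 40 18 x 93.0 134.0 z 115.0 138.0
side 4 28 x 63.0 76.0 z 25.0 59.0
side 16 93 x 61.0 133.0 z 42.0 135.0
side 28 101 x 89.0 134.0 z 86.0 139.0
side 40 11 x 96.0 131.0 z 116.0 139.0
side 60 1 x [169. 169. 169.] z [200. 200. 200.]
side 75 6 x [168. 172. 174.] z [196. 197. 200.]
side 90 7 x [167. 169. 173.] z [196. 199. 199.]
side 105 13 x [163. 169. 175.] z [194. 198. 199.]
side 120 13 x [160. 166. 173.] z [195. 197. 199.]
side 135 12 x [161. 167. 175.] z [194. 197. 200.]
side 150 2 x [166. 168. 169.] z [197. 197. 197.]
[ 0.49485147 -0.13917618  0.4477679 ] [ 82. -45. 448.]
tgt [ 0.59737785 -0.00709152  0.42      ] [-14.49298958  -8.34203957   2.76665475]
```

The kickstand leg now hangs down: peg at dock y of about 10 and z of about 45 mm, with nothing left at the folded place. Now the bar: axis at dock x 167, z about 189.

Emit:
{"api": "send_rows", "payload": {"motion": [{"offset": [-14.5, -8.5, 0], "turn": 0}, {"offset": [-14.5, -8.5, 0], "turn": 0}, {"offset": [-14.5, -8.5, 0], "turn": 0}, {"offset": [-14.5, -8.5, 0], "turn": 0}, {"offset": [-14.5, -8.5, 2.8], "turn": 0}, {"offset": [-14.5, -8.5, 2.8], "turn": 0}, {"offset": [-14.5, -8.5, 2.8], "turn": 0}], "hand": 0.25}}

```text
t: 23.2
eef_pos: [0.5991, -0.0076, 0.4198]
ee_rot: [3.139, -0.002, -1.709]
force: [0.3, -0.5, 0.6]
width: 0.0506
```

```bash
python3 - <<'E'
from h import *
s=get_state();print(s['eef_pos'],dk(s['eef_pos']),s['width'],s['ee_rot'])
f=grab_frame('side');cv2.imwrite('pics/s8.png',cv2.resize(f['frame'][90:240,220:340],None,fx=4,fy=4,interpolation=cv2.INTER_CUBIC))
for v in ('wrist','top'):
    f=grab_frame(v);q=D.inv().apply((cloud(f)-O).reshape(-1,3))*1000
    b,g,r=f['frame'].reshape(-1,3).astype(int).T
    m=(g>r+12)&(g>b)&(q[:,2]>175)&(q[:,2]<215);k=q[m];print(v,len(k),np.percentile(k,[5,50,95],axis=0).round() if len(k) else '')
E
```

```text
[ 0.59907004 -0.00759852  0.41979382] [167. 100. 420.] 0.050593735958389986 [ 3.13894165e+00 -1.65986185e-03 -1.70862055e+00]
wrist 3326 [[159.  47. 186.]
 [167.  87. 194.]
 [176. 136. 196.]]
top 53 [[152.  42. 177.]
 [161.  53. 191.]
 [171.  67. 198.]]
```

View pics/s8.png

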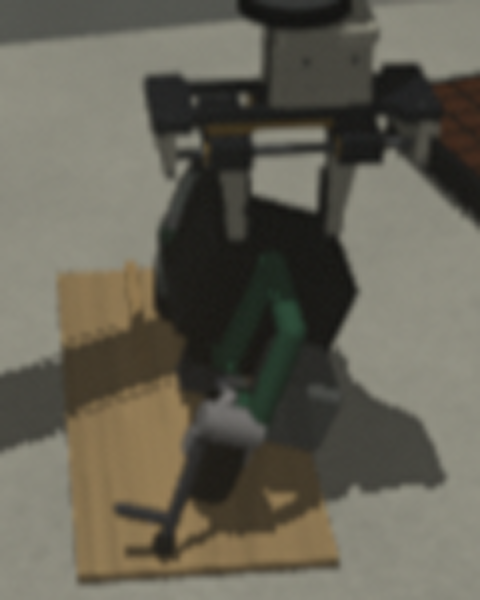

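Fingers at (235,205) and (335,205) straddle the bar at (275,260), and the leg hangs down with its peg at (140,513). Descend and grip.

Emit:
{"api": "send_rows", "payload": {"motion": [{"offset": [0, 0, 3], "turn": 0}, {"offset": [0, 0, 5], "turn": 0}, {"offset": [0, 0, 6.5], "turn": 0}, {"offset": [0, 0, 7.4], "turn": 0}, {"offset": [0, 0, 7.4], "turn": 0}]}}

```text
t: 23.85
eef_pos: [0.5991, -0.0076, 0.3463]
ee_rot: [3.141, -0.0, -1.709]
force: [-0.6, -0.1, -0.5]
width: 0.0549
```

Emit:
{"api": "send_rows", "payload": {"motion": [{"offset": [0, 0, 0], "turn": 0}, {"offset": [0, 0, 0], "turn": 0}, {"offset": [0, 0, 0], "turn": 0}, {"offset": [0, 0, 0], "turn": 0}, {"offset": [0, 0, 0], "turn": 0}, {"offset": [0, 0, 0], "turn": 0}], "hand": -1, "squeeze": 15}}

```text
t: 24.45
eef_pos: [0.5998, -0.0073, 0.347]
ee_rot: [-3.14, 0.0, -1.708]
force: [2.7, -0.6, -0.4]
width: 0.0192
```

Emit:
{"api": "send_rows", "payload": {"motion": [{"offset": [0, 0.6, -0.2], "turn": 0}, {"offset": [0, 1.2, -0.4], "turn": 0}, {"offset": [0, 1.8, -0.6], "turn": 0}, {"offset": [0, 2.5, -0.7], "turn": 0}, {"offset": [0, 3.1, -0.8], "turn": 0}, {"offset": [0, 3.8, -0.9], "turn": 0}, {"offset": [0, 3.8, -0.9], "turn": 0}]}}

```text
t: 25.15
eef_pos: [0.5625, -0.002, 0.3577]
ee_rot: [-3.136, 0.001, -1.708]
force: [5.5, -2.6, 6.4]
width: 0.0193
```

Emit:
{"api": "send_rows", "payload": {"motion": [{"offset": [0, 0.6, -0.1], "turn": 0}, {"offset": [0, 1.3, -0.2], "turn": 0}, {"offset": [0, 1.9, -0.2], "turn": 0}, {"offset": [0, 2.5, -0.2], "turn": 0}, {"offset": [0, 2.5, -0.2], "turn": 0}]}}

```text
t: 25.65
eef_pos: [0.537, 0.0016, 0.3587]
ee_rot: [-3.139, 0.001, -1.708]
force: [2.8, -0.2, 5.5]
width: 0.0192
```

```bash
python3 - <<'E'
from h import *
s=get_state();print(s['t'],dk(s['eef_pos']),s['width'],s['force'])
for v in ('side','top'):
    f=grab_frame(v);q=D.inv().apply((cloud(f)-O).reshape(-1,3))*1000
    b,g,r=f['frame'].reshape(-1,3).astype(int).T
    m=(f['range_z'].ravel()>0)&(np.maximum(np.maximum(b,g),r)<45)&(q[:,1]>165)&(q[:,1]<280)&(q[:,0]>0)&(q[:,0]<230)&(q[:,2]>120)&(q[:,2]<215)
    k=q[m]
    for x in range(30,200,12):
        a=k[(k[:,0]>=x)&(k[:,0]<x+12)]
        if len(a)>3: print(v,x,len(a),'zmax',np.percentile(a[:,2],97).round())
orange('top');rear('side')
E
```

```text
25.65 [104. 100. 359.] 0.019239105000088585 [ 2.76912005 -0.22839594  5.49988779]
side 54 50 zmax 188.0
side 66 49 zmax 188.0
side 78 22 zmax 184.0
side 90 6 zmax 133.0
side 126 7 zmax 134.0
side 138 24 zmax 185.0
side 150 39 zmax 187.0
side 162 41 zmax 186.0
side 174 70 zmax 189.0
top 54 155 zmax 188.0
top 78 8 zmax 188.0
top 90 4 zmax 178.0
top 102 6 zmax 188.0
side 4 10 x 63.0 72.0 z 27.0 40.0
side 16 94 x 61.0 107.0 z 26.0 131.0
side 28 195 x 63.0 114.0 z 74.0 173.0
side 40 33 x 64.0 114.0 z 131.0 174.0
```

Emit:
{"api": "send_rows", "payload": {"motion": [{"offset": [0, 0, -0.1], "turn": 0}, {"offset": [0, 0, -0.1], "turn": 0}, {"offset": [0, 0, -0.1], "turn": 0}, {"offset": [0, 0, -0.1], "turn": 0}, {"offset": [0, 0, -0.1], "turn": 0}], "squeeze": 25}}

```text
t: 26.35
eef_pos: [0.5371, 0.0016, 0.3587]
ee_rot: [-3.141, 0.0, -1.708]
force: [3.4, 3.2, 3.0]
width: 0.0193
```

```bash
python3 - <<'E'
from h import *
s=get_state();print(s['t'],dk(s['eef_pos']),s['width'],s['force'],s['qd'].round(3))
f=grab_frame('top');C=cloud(f);v=f['range_z']>0
for n,c in (('cup',(.459,-.388)),('spare',(.459,-.223))):
    m=v&(np.hypot(C[...,0]-c[0],C[...,1]-c[1])<.06)&(C[...,2]>.062)&(C[...,2]<.09);q=C[m]
    if len(q): print(n,len(q),cv2.minEnclosingCircle(q[:,:2].astype(np.float32)))
orange('top');orange('side')
E
```

```text
26.35 [104. 100. 359.] 0.019320241253728648 [3.39821626 3.18854364 2.98150869] [-0.001  0.001  0.    -0.002  0.002 -0.002]
cup 71 ((0.45433509349823, -0.3875277638435364), 0.03494427353143692)
spare 65 ((0.4564734399318695, -0.224310040473938), 0.034142233431339264)
```

Everything is steady, the cup and spare cup are in place, and the bar is held. I'm handing in.

```bash
python3 -c "
from station import *
print(job_done())"
```

```text
the job is handed in; nothing more can be done
None
```

I emptied the cup into the hopper, stood it back on the table, pressed the kickstand down and raised the planter. The job was handed in at about 26.4 s with the gripper still holding the bar.

- **Sets:** I tipped the cup by rolling its foot over the hopper's near edge, and all five were seen in the hopper. At the end the arm hid the hopper, so I could not count them again after raising the planter.
- **Cup:** My first try at rolling it back upright failed because it slid up between the pads. Loosening the grip to 3 N and jerking upward swung it upright. The last check shows it standing about where it started (rim circle about 34 mm at 75 mm height).
- **Kickstand:** The camera depth shows the leg hanging down, with nothing left at the folded place. I judged "fully down" from where the leg and peg lie, not from the joint itself.
- **Planter:** The hopper rim reads about 188 mm high on both sides, so it is upright. The gripper holds the bar at 19 mm opening and 25 N grip, with only a few newtons on the wrist.
- **Left alone:** The spare cup still stands where it was. I did not touch the pot or the marker, and did not measure them again at the end.

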